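Unlock the tool chest's dial padlock and hold it up open

TASK

Unlock the repair cafe's tool chest: the first two numbers of the steel dial padlock on its hasp are already in and the last is zero, so turn the dial on clockwise, notch click by notch click, until its long zero line meets the index line on the lock's rim, and do not run past it. Then pull the lock open on its shackle, unhook it from the staple, and finish with the open lock held still in the gripper, dial up, about 10 cm above the lid: do not put it down or let go. Leave everything else on the chest and bench where it is.

Things in the scene. Friction and masses are not known exactly. Their poses are not given: they have to be found in the camera images.
- chest: green steel tool chest, flat two-leaf top, 280 x 360 x 130 mm high, fixed; origin under its centre (lid surface at z = +130 in its frame); x runs across the seam of the leaves, away from the robot, y along the seam, z up. The hasp strap lies flush in the lid. The dial padlock lies on the near leaf, shackle pointing along about chest +x
- staple (a point): centre of the eye of the hasp's staple, 12 mm above the lid: a fixed upright steel loop of 5 mm round wire, 24 mm wide along chest y (14 mm clear inside), 25 mm high; axes as the chest. The lock's short shackle leg passes through it along x. With the lock open, body's end face moved up to the staple, the staple stands in the shackle's gap and the lock lifts straight up and off
- lock_mid (a point): centre of the steel dial padlock's body, half-way up; loose, lying on its back on the lid, dial up. Body 54 (x) x 50 (y) x 24 mm (z); lock x points from the body to the shackle's bow (end face at x = +27), z up through the dial. Mass about 0.3 kg. Its two flat sides (50 mm apart) can be gripped from above, under the dial; the tips may reach down to just over the lid
- shackle_bow (a point): middle of the bow of the lock's shackle, axes as the lock. The shackle is a U of 7.5 mm round steel at the body's mid height, its legs along lock x: the long one at y = -13 mm never leaves the body, the short one at y = +13 goes through the staple. Shut, this point is 64 mm from the body's centre and 37 mm beyond its end face
- knob_grip (a point): middle of the dial's fluted black knob, 26 mm across and 16 mm high, 24 mm above the body's centre, axis = lock z. Below it the dial's skirt, 42 mm across, 3 mm thick, has 12 white lines; the long broad one, carried on over the knob's top, is zero: this point's x axis points along it. The index line is dark, on the lock's rim at the shackle side (lock +x)
- dial (a joint): turn of the dial on the lock in rad, growing clockwise from above; 0 = zero line at the index line. It clicks into 12 notches, one each 0.524 rad (about 0.08 N m), and rests in one if left. It starts 2 to 4 notches short of zero (-1.05, -1.57 or -2.09). The body twists some degrees on the staple as the dial is turned, so the dial lags the hand. Letting go and gripping again is fine
- shackle (a joint): how far the shackle is out of the body, m: 0 shut, 0.018 fully open. Moves only with the dial at zero (within 0.1 rad), against 3 N of friction; stays where left. Drawing the body along lock -x, the bow meets the staple after 10 to 25 mm, then the body draws off the shackle by 18 mm. Fully open, 12 mm are free between the short leg's end and the body's end face
- spanner: bystander: steel spanner, 160 mm long, lying along the chest's far leaf
- key_padlock: bystander: small brass key padlock, 36 x 40 x 18 mm, lying on the chest's near leaf, well to the left of the dial lock
- solder_spool: bystander: spool of solder, 56 mm in diameter, 36 mm high, on the bench
- tape_roll: bystander: roll of black tape, 84 mm in diameter, 19 mm high, on the bench
- spray_a: bystander: spray can, 53 mm in diameter, 170 mm high, on the bench
- spray_b: bystander: spray can, 53 mm in diameter, 150 mm high, on the bench
- multimeter: bystander: hand multimeter, 150 x 75 x 32 mm, lying on the bench
There are look-alikes about, which are no part of the job. There is more than one size of the part that bears lock_mid; the job needs the middle-sized.

How it is judged:
By the outcome, as a careful person would: the job done as asked, in the order asked, and still so for the second after the job is handed in, while the arm keeps its last pose, push and grip.
It also fails if it takes over 58 s, if anything falls off the work surface, if the arm or the gripper's body presses on something with over 40 N, if the wrist force passes 120 N, or if a joint passes its speed limit or range.

ROBOT

A 6-joint arm with a two-finger parallel gripper is mounted at the origin on the work surface. World frame = base frame: x ahead of the robot, y to its left, z up, the work surface at z = 0. Lengths are in mm, angles in degrees, forces in N, time in s.
With the tool pointing down it reaches from about 350 to 850 mm from the base axis. Payload 8.1 kg.
Tool frame: the origin (TCP) lies on the centre line of the jaws, within the pads' length; the fingertips stand 8 mm ahead of it and the grasp point (between the pads) lies 11 mm behind it; x points along the fingers, z is the direction in which the jaws open and shut, and the axes are right-handed (so a half turn about x gives the same grasp; the last joint's range is limited). The gripper opens to 85 mm and grips with 20 to 120 N. Pads are 22 mm wide; open, the fingers measure 114 mm over their backs; the gripper's body (76 mm by 85 mm) begins 54 mm behind the grasp point. The pads swing forward as they close: fully open they stand 13 mm farther back than shut.
Start: joints at [62.659, 7.471, 85.268, -0, 87.261, -4.893], TCP at [229.091, 554.547, 200.592] pointing down, gripper open.
Joint ranges: [-169.43, 169.43], [-51.17, 129.36], [1.28, 143.12], [-76.62, 256.62], [0, 156.53], [-152.29, 152.29]. Speed limits (degrees/s): [136.94, 136.94, 159.86, 180, 180, 180].

INTERFACE

Orientations are given as [roll, pitch, yaw] about the fixed x, y, z axes, in that order (R = Rz(yaw) Ry(pitch) Rx(roll)).
In Python, from bench import r, vision, order gives the robot as it stands. The module is installed in compiled form; this text tells all that it offers.
- The arm moves only by the shell command python3 -m jog 'ROWS' [FORCE]. ROWS is JSON, a list of rows, each a list of 3 entries, a list of its own where there are three numbers: the shift along the world's x, y, z in m, then the turn, a rotation vector about the world's x, y, z in rad, then the opening, from -1 (shut) to 1 (fully open). A call has 1 to 5 rows; each row is the pose to reach, as a shift and turn from the pose commanded when the call began; what a row does not reach only later rows make up. A row lasts 1/12 s, in which the tool goes at most 41.7 mm and 7.16 degrees, less where a joint would pass 70% of its speed; a pose out of reach is approached as far as the arm can. A call with a gripper value outside its range is refused whole. The fingers move at their own pace and stop on an object; FORCE is the grip in N (left out, the last holds). Time passes only in rows, so rows that repeat a pose let the fingers close. It gives the time, the measured TCP pose, the force and the opening at its end, in the units of the state.
- r.sense(): the state, without advancing time (a new reading comes with each control period).
- vision.snapshot(name): name is "side" or "top" or "wrist"; returns the picture (384x512x3 uint8, red, green, blue); there is no depth.
- vision.camera_model(name): a dict with "fov_y" (degrees; the focal length in pixels is half the picture's height over the tangent of half this angle, whatever the lens; pixels are square), "cx", "cy" (the principal point, pixels), "world_to_cam" (4x4, takes a point from world to camera coordinates). Camera axes: x right, y down, z forward; pixel columns grow to the right and rows downward; lengths in mm; the calibration is good to about 2 mm. A picture is of the moment at which its call begins: read the wrist's pose just before it. camera_model takes no time and is no camera call; for the wrist camera it gives the pose at the moment of the call.
- order.hand_in(): hands the job in, once; it reports no verdict.
The state is a dict: "time": time; "joint_pos": joint angles; "qd": joint speeds; "joint_efforts": joint torques, N m; "tool_pos": TCP position; "tcp_rot": TCP orientation; "ft_force": force on the tool from outside, world axes, zero at the start; "wrist_torque": the same for the moment, N m; "finger_gap": finger opening in mm.
Only numpy, scipy, OpenCV 4.12 (cv2) and the standard library are available. Lean on these libraries where they do the work, as an engineer would, in place of code of your own. Each camera call takes 0.05 s, during which the arm holds its last target.

## Working session

There is one attempt and no reset: what is moved stays moved. The work goes in short steps, Python scripts to look and compute and a shell command to move; the robot and the scene stay as the last step left them, time stands still between calls to the robot, and variables do not carry over. Pictures are saved under pics/ and viewed, and the job is handed in when it is done.

```bash
mkdir -p pics; cat > h.py <<'E'
import numpy as np, cv2
from bench import r, vision, order
def model(n):
    m=vision.camera_model(n); f=192/np.tan(np.radians(m['fov_y'])/2); return f,m['cx'],m['cy'],np.array(m['world_to_cam'])
def snap(n,fn,crop=None,scale=1):
    mod=model(n); im=vision.snapshot(n); np.save('pics/'+fn+'.npy',im); 
    o=im if crop is None else im[crop[1]:crop[3],crop[0]:crop[2]]
    if scale!=1:o=cv2.resize(o,None,fx=scale,fy=scale,interpolation=cv2.INTER_CUBIC)
    cv2.imwrite('pics/'+fn+'.png',o[:,:,::-1]); return mod
def px2w(mod,u,v,z):
    f,cx,cy,T=mod; R=T[:3,:3]; t=T[:3,3]; c=-R.T@t; d=R.T@np.array([(u-cx)/f,(v-cy)/f,1]); return c+d*(z-c[2])/d[2]
def w2px(mod,p):
    f,cx,cy,T=mod; q=T[:3,:3]@np.array(p)+T[:3,3]; return np.array([cx+f*q[0]/q[2],cy+f*q[1]/q[2]])
E
python3 - <<'E'
from h import *
for n in ['top','side','wrist']:
    m=snap(n,n+'0'); print(n,m)
print(r.sense())
E
```

```text
top (np.float64(446.60514777077765), 254.52882937549015, 192.91114738135957, array([[-1.16690445e-02, -9.99926428e-01,  3.31227481e-03,
         2.41000692e+01],
       [-9.84126883e-01,  1.08979145e-02, -1.77131345e-01,
         5.09293708e+02],
       [ 1.77082216e-01, -5.32665223e-03, -9.84181648e-01,
         1.19575602e+03],
       [ 0.00000000e+00,  0.00000000e+00,  0.00000000e+00,
         1.00000000e+00]]))
side (np.float64(434.6951454037191), 252.5305894851958, 191.7868268083186, array([[ 9.69250413e-01, -2.45846973e-01, -1.06256052e-02,
        -4.75436321e+02],
       [-1.93383737e-01, -7.34290539e-01, -6.50707411e-01,
         1.86533984e+02],
       [ 1.52172166e-01,  6.32753246e-01, -7.59254214e-01,
         1.20739693e+03],
       [ 0.00000000e+00,  0.00000000e+00,  0.00000000e+00,
         1.00000000e+00]]))
wrist (np.float64(324.2245876784517), 258.39184028910176, 189.4837388560912, array([[ 3.81783165e-01,  9.24250151e-01, -1.80910677e-03,
        -6.00208929e+02],
       [ 8.90372940e-01, -3.67262880e-01,  2.68986995e-01,
        -3.60368488e+01],
       [ 2.47946853e-01, -1.04305486e-01, -9.63142110e-01,
         3.80192199e+02],
       [ 0.00000000e+00,  0.00000000e+00,  0.00000000e+00,
         1.00000000e+00]]))
{'time': 0.15, 'joint_pos': array([ 6.26582391e+01,  7.50588025e+00,  8.53163962e+01,  4.05478707e-04,
        8.72615616e+01, -4.89382905e+00]), 'qd': array([-0.18457383, -0.17230595, -0.1069866 ,  0.00417212, -0.03576018,
        0.07829458]), 'joint_efforts': array([ 9.19427875e-04, -5.70057678e+01, -5.01162601e+01, -1.74031952e-04,
        9.51072812e-03,  7.66606081e-05]), 'tool_pos': array([228.8701945 , 554.11676294, 199.76412776]), 'tcp_rot': array([ 174.8294008 ,   89.91616098, -117.61855075]), 'ft_force': array([ 0.65892108,  0.07705799, -0.01247831]), 'wrist_torque': array([-0.0109655 ,  0.02810057,  0.05395121]), 'finger_gap': 85.40854821452207}
```

View pics/top0.png

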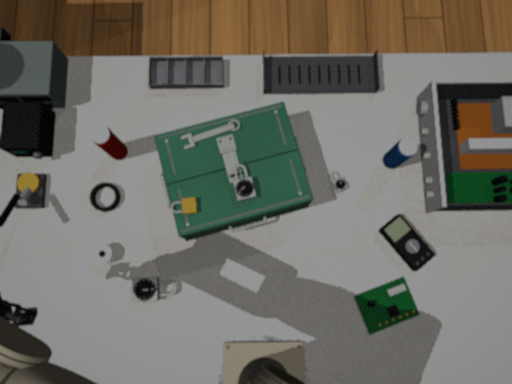

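View pics/side0.png

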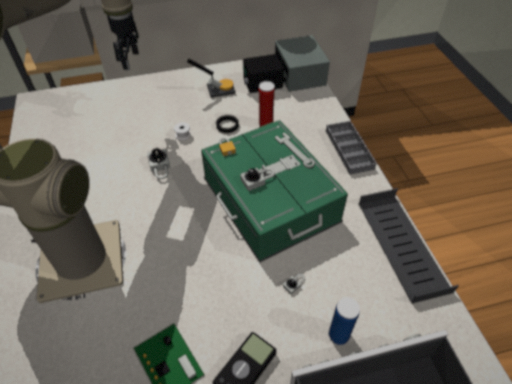

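View pics/wrist0.png

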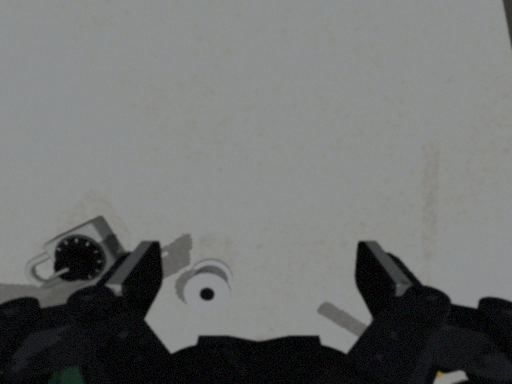

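Three things could be taken for the dial lock. In the top view they are the lock on the chest at (243,187), a larger one on the bench at (146,289) and a small one on the bench at (340,183). The brass key padlock is at (187,205). I choose the one on the chest, which is mid-sized and on the hasp, and check it in a close crop.

```bash
python3 - <<'E'
from h import *
a=np.load('pics/top0.npy')[125:220,195:295]; b=np.load('pics/side0.npy')[140:210,220:320]
A=cv2.resize(a,(560,532),interpolation=cv2.INTER_CUBIC)
cv2.imwrite('pics/c0.png',A[:,:,::-1])
cv2.imwrite('pics/c1.png',cv2.resize(b,(700,490),interpolation=cv2.INTER_CUBIC)[:,:,::-1])
m=model('top')
print(px2w(m,243,187,160), [px2w(m,u,v,130) for u,v in [(155,138),(283,104),(311,201),(181,236)]])
E
```

```text
[504.40192504  47.84956155 160.        ] [array([644.69588237, 280.10686114, 130.        ]), array([735.87755184, -60.46190655, 130.        ]), array([ 471.5062052 , -126.64355921,  130.        ]), array([385.13754663, 206.90288331, 130.        ])]
```

View pics/c0.png

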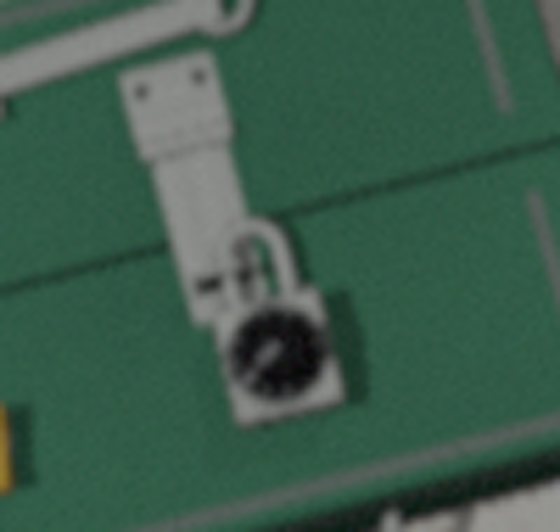

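View pics/c1.png

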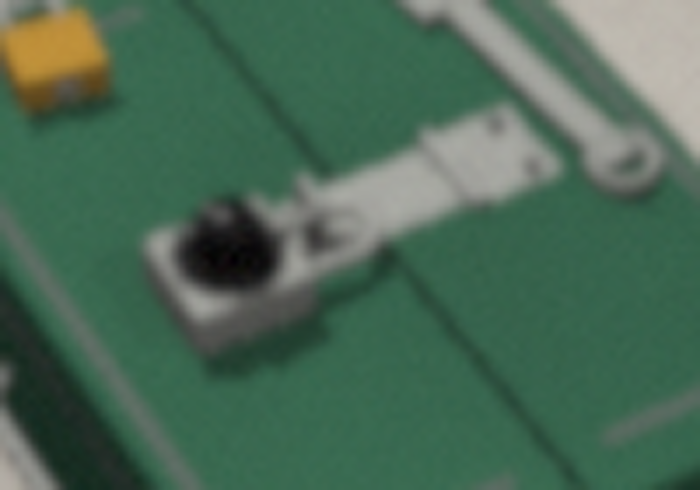

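The crop shows the chest lock with its shackle through the staple. The white zero line points to the lower left, about 120° counter-clockwise of the index, so it is probably 4 notches short. Next I bring the wrist camera over it.

```bash
python3 - <<'E'
from h import *
from scipy.spatial.transform import Rotation as Ro
s=r.sense(); R=Ro.from_euler('xyz',s['tcp_rot'],degrees=True).as_matrix(); print(R.round(3))
f,cx,cy,T=model('wrist'); c=-T[:3,:3].T@T[:3,3]; print('cam',c, 'rel tool',R.T@(c-s['tool_pos']), 'axes in tool',(R.T@T[:3,:3].T).round(3))
print(np.degrees(np.arctan2(R[1,2],R[0,2])))
E
```

```text
[[-0.001 -0.924  0.382]
 [-0.001  0.382  0.924]
 [-1.     0.    -0.001]]
cam [166.98679027 581.19979829 374.91850017] rel tool [-175.14732061   67.55889209    1.14581016] axes in tool [[ 0.    -0.269  0.963]
 [ 0.    -0.963 -0.269]
 [ 1.     0.    -0.   ]]
67.55205395851608
```

```bash
python3 -m jog '[[[0.018,-0.032,0.015],[0,0,0],0],[[0.036,-0.064,0.03],[0,0,0],0],[[0.054,-0.096,0.045],[0,0,0],0],[[0.072,-0.128,0.06],[0,0,0],0],[[0.09,-0.16,0.075],[0,0,0],0]]' 25
python3 -m jog '[[[0.019,-0.035,0],[0,0,0],0],[[0.038,-0.07,0],[0,0,0],0],[[0.057,-0.105,0],[0,0,0],0],[[0.076,-0.14,0],[0,0,0],0],[[0.095,-0.175,0],[0,0,0],0]]'
python3 -m jog '[[[0.018,-0.035,0],[0,0,0],0],[[0.036,-0.07,0],[0,0,0],0],[[0.054,-0.105,0],[0,0,0],0],[[0.072,-0.14,0],[0,0,0],0],[[0.09,-0.172,0],[0,0,0],0]]'
python3 - <<'E'
from h import *
m=snap('wrist','w1'); s=r.sense(); print(s['time'],s['tool_pos'],s['tcp_rot'],s['finger_gap'],s['joint_pos'],w2px(m,[504,48,160]))
np.savez('pics/w1m.npz',f=m[0],cx=m[1],cy=m[2],T=m[3])
E
```

```text
time: 0.57
tool_pos: [319.3, 392.9, 275.9]
tcp_rot: [165.2, 90.0, -127.3]
ft_force: [0.4, 0.7, 0.2]
finger_gap: 42.4
time: 0.98
tool_pos: [414.4, 217.7, 275.5]
tcp_rot: [-30.7, 90.0, 36.9]
ft_force: [0.6, 0.4, 0.6]
finger_gap: 42.7
time: 1.4
tool_pos: [504.4, 45.3, 275.4]
tcp_rot: [158.5, 90.0, -133.9]
ft_force: [0.9, 1.2, -0.6]
finger_gap: 42.6
1.45 [506.68755753  39.92489337 274.86063856] [-148.66451601   89.78776889  -81.34318582] 42.81597171664514 [ -1.1126438   -7.95646913  92.97245747  -0.20993577  94.94796619
 -68.45214696] [259.7611871  173.61339074]
```

View pics/w1.png

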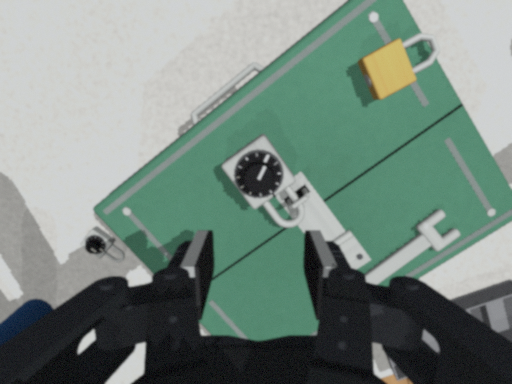

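```bash
python3 - <<'E'
from h import *
m=snap('wrist','w2',(200,120,360,240),5); s=r.sense(); print(s['time'],s['tool_pos'],s['qd'].round(2))
np.savez('pics/w2m.npz',f=m[0],cx=m[1],cy=m[2],T=m[3])
E
```

```text
1.5 [505.38420746  42.8436251  274.73270849] [ 4.45 -1.71  1.46  2.33  1.41  4.47]
```

View pics/w2.png

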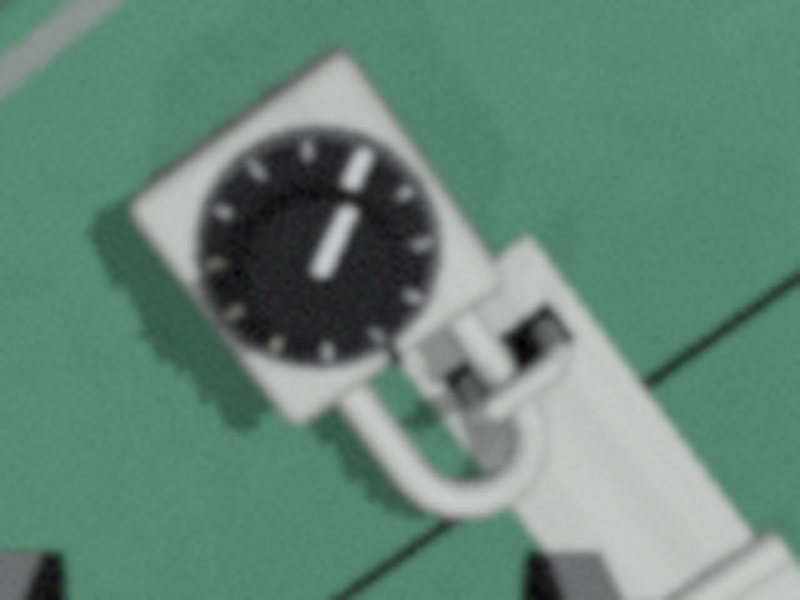

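The index mark is at crop (393,353) and the zero line at (360,170). Counting ticks clockwise from zero, the fourth one sits at the index, so the dial is 4 notches short (-2.09). The shackle's short leg passes through the staple near crop (490,370).

```bash
cat >> h.py <<'E'
def crop2w(mod,pts,x0,y0,sc,z): return np.array([px2w(mod,x0+u/sc,y0+v/sc,z) for u,v in pts])
E
python3 - <<'E'
from h import *
d=np.load('pics/w2m.npz'); m=(d['f'],d['cx'],d['cy'],d['T'])
c=crop2w(m,[(338,48),(497,285),(303,420),(133,210)],200,120,5,154); print(c, c.mean(0),[np.linalg.norm(c[i]-c[i-1]) for i in range(4)])
for a,b in [(0,1),(3,2)]: v=c[b]-c[a]; print(np.degrees(np.arctan2(v[1],v[0])))
for a,b in [(1,2),(0,3)]: v=c[a]-c[b]; print(np.degrees(np.arctan2(v[1],v[0]))-90)
print('dial',crop2w(m,[(318,247)],200,120,5,157)); print('knob',crop2w(m,[(322,270)],200,120,5,174))
print('bow',crop2w(m,[(462,498)],200,120,5,142), 'staple top',crop2w(m,[(480,410),(570,362)],200,120,5,153))
E
```

```text
[[472.65235087  63.94104437 154.        ]
 [524.75809178  74.84565473 154.        ]
 [535.36496703  31.04573322 154.        ]
 [485.45832483  17.68316827 154.        ]] [504.55843363  46.87890015 154.        ] [np.float64(47.997750681978125), np.float64(53.23456361175233), np.float64(45.0659397639097), np.float64(51.66460178887327)]
11.820179536994326
14.989416993958192
13.61304812065984
15.474152186907602
dial [[504.50429531  46.85756773 157.        ]]
knob [[505.08812963  47.14670148 174.        ]]
bow [[566.7722055   52.90772107 142.        ]] staple top [[546.88856336  63.11350438 153.        ]
 [544.49941699  82.37083108 153.        ]]
```

```bash
python3 -m jog '[[[0.001,0,-0.025],[0,0,0],0],[[0.001,-0.0005,-0.055],[0,0,0],0],[[0.001,-0.0005,-0.08],[0,0,0],0],[[0.001,-0.0005,-0.095],[0,0,0],0],[[0.001,-0.0005,-0.102],[0,0,0],0]]' 25
python3 -m jog '[[[0,0,0],[0,0,0],0],[[0,0,0],[0,0,0],0]]'
python3 - <<'E'
from h import *
s=r.sense(); print(s['time'],s['tool_pos'],s['qd'].round(2))
snap('side','s3',(210,130,310,205),7); snap('wrist','w3')
E
```

```text
time: 1.92
tool_pos: [502.9, 47.6, 170.2]
tcp_rot: [109.4, 89.7, 176.9]
ft_force: [-1.0, -0.5, -0.2]
finger_gap: 42.7
time: 2.08
tool_pos: [505.1, 47.4, 174.1]
tcp_rot: [-35.2, 90.0, 32.3]
ft_force: [-0.0, -0.4, -0.0]
finger_gap: 42.6
2.0833 [505.13501745  47.4053553  174.14139927] [-0.17 -0.74 -1.61 -0.05  0.03 -0.08]
```

View pics/s3.png

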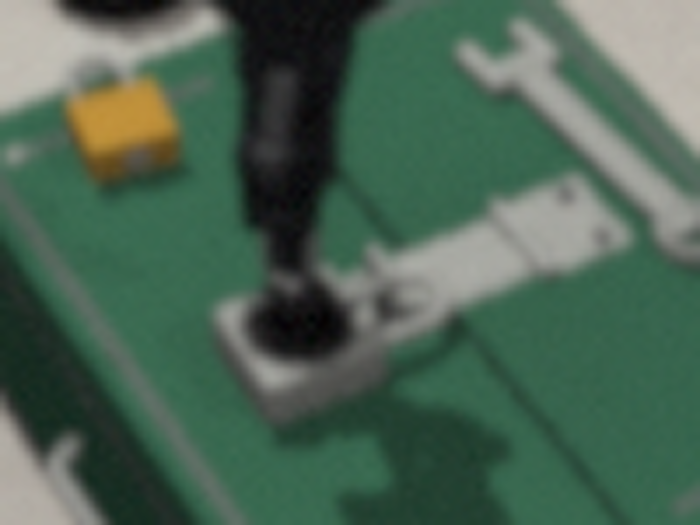

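View pics/w3.png

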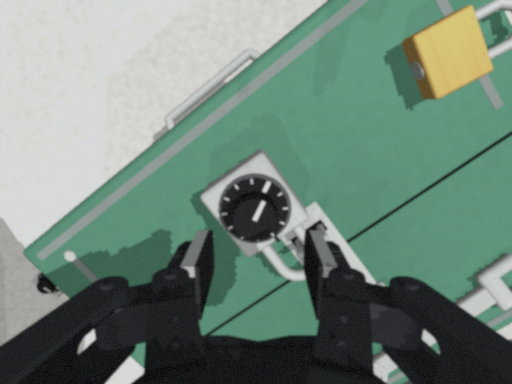

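```bash
python3 - <<'E'
from h import *
m=model('side'); w=model('wrist'); a=np.radians(67.5); j=np.array([np.cos(a),np.sin(a),0])*21.3; n=np.array([-np.sin(a),np.cos(a),0])*11
for z in (160,166,175,185,195,210):
    p=np.array([505,47.4,z]); q=[(w2px(m,p+s*j)-[210,130])*7 for s in (-1,1)]; print(z,np.round(q).tolist(), [w2px(w,p+s*j+t*n).round().tolist() for s in(-1,1) for t in (-1,1)])
E
```

```text
160 [[292.0, 345.0], [307.0, 266.0]] [[222.0, 226.0], [221.0, 193.0], [290.0, 227.0], [291.0, 193.0]]
166 [[291.0, 334.0], [307.0, 255.0]] [[221.0, 230.0], [220.0, 196.0], [291.0, 230.0], [292.0, 196.0]]
175 [[291.0, 318.0], [307.0, 239.0]] [[220.0, 236.0], [218.0, 200.0], [292.0, 236.0], [293.0, 200.0]]
185 [[291.0, 301.0], [307.0, 222.0]] [[218.0, 244.0], [216.0, 206.0], [294.0, 244.0], [295.0, 206.0]]
195 [[290.0, 283.0], [306.0, 203.0]] [[215.0, 252.0], [214.0, 212.0], [296.0, 252.0], [298.0, 212.0]]
210 [[290.0, 255.0], [306.0, 176.0]] [[211.0, 266.0], [209.0, 223.0], [300.0, 266.0], [301.0, 223.0]]
```

```bash
python3 - <<'E'
from h import *
a=np.load('pics/w3.npy')[190:310,160:350]; a=np.clip(a.astype(float)*1.8+15,0,255).astype(np.uint8)
cv2.imwrite('pics/c3.png',cv2.resize(a,None,fx=4,fy=4,interpolation=cv2.INTER_CUBIC)[:,:,::-1])
b=np.load('pics/s3.npy')[140:190,235:275];b=np.clip(b.astype(float)*2+25,0,255).astype(np.uint8)
cv2.imwrite('pics/c4.png',cv2.resize(b,None,fx=11,fy=11,interpolation=cv2.INTER_CUBIC)[:,:,::-1])
E
```

```text
(no output)
```

View pics/c3.png

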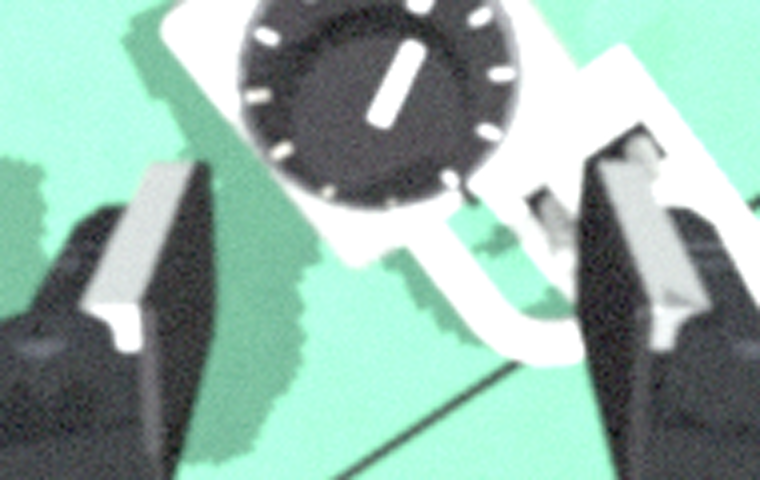

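View pics/c4.png

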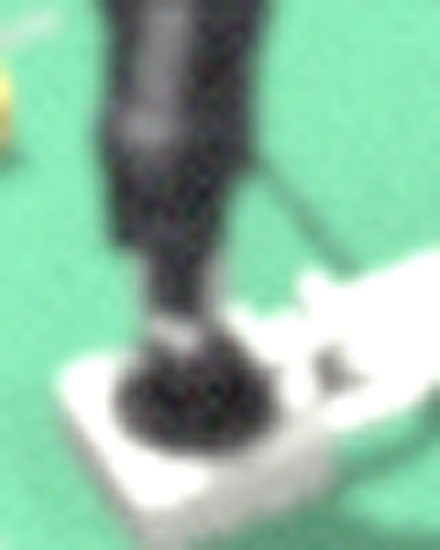

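The pictures disagree with the nominal fingertip height: the tips look well above where they should be. A gentle close is a definitive test, because the gap stops at 26 mm only if the knob is between the pads.

```bash
python3 -m jog '[[[0,0,0],[0,0,0],-0.5],[[0,0,0],[0,0,0],-0.5],[[0,0,0],[0,0,0],-0.5],[[0,0,0],[0,0,0],-0.5]]' 20
python3 - <<'E'
from h import *
s=r.sense(); print(s['time'],s['tool_pos'],s['wrist_torque'])
snap('side','s4',(225,135,285,195),9); m=snap('wrist','w4',(160,170,350,310),4)
print(w2px(m,[505,47,166]))
E
```

```text
time: 2.52
tool_pos: [505.4, 47.0, 174.1]
tcp_rot: [-67.3, 90.0, 0.2]
ft_force: [-0.2, -0.2, -0.8]
finger_gap: 21.3
2.5167 [505.36503299  47.04887857 174.07352757] [ 0.00012349 -0.02256576  0.02791733]
[256.29800084 215.47639247]
```

View pics/s4.png

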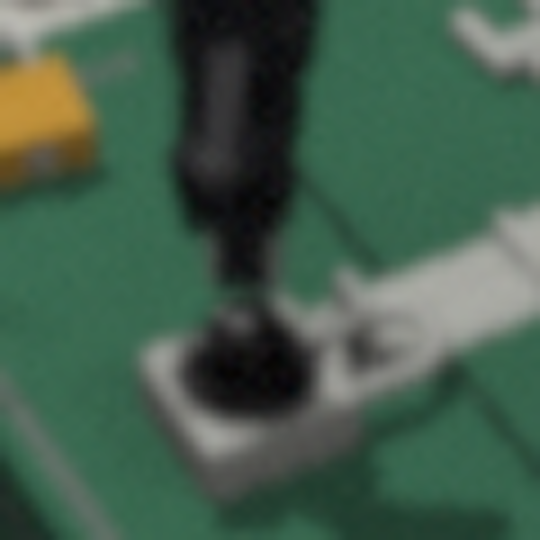

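View pics/w4.png

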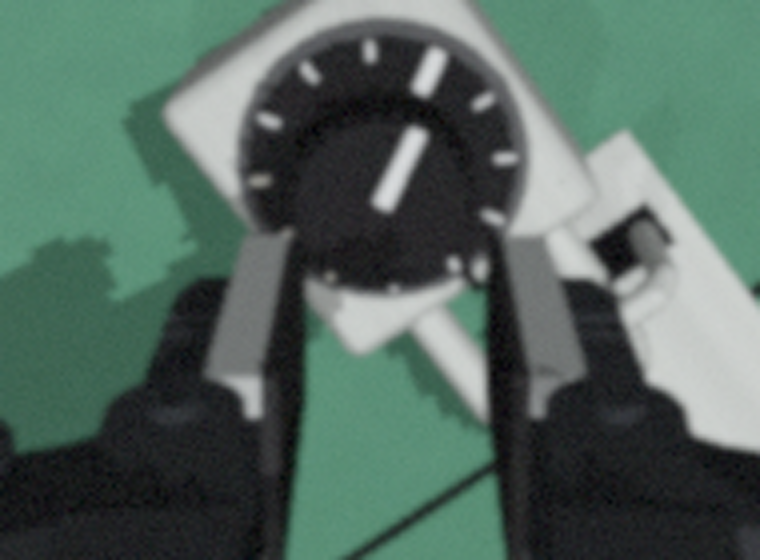

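The gap went to 21 mm, so the tips are still above the knob, about 30 mm higher than nominal by the wrist view. I open, come down in stages and watch force and picture.

```bash
python3 -m jog '[[[0,0,0],[0,0,0],0],[[0,0,0],[0,0,0],0],[[0,0,-0.007],[0,0,0],0],[[0,0,-0.014],[0,0,0],0],[[0,0,-0.02],[0,0,0],0]]' 20
python3 -m jog '[[[0,0,0],[0,0,0],0]]'
python3 - <<'E'
from h import *
s=r.sense(); print(s['time'],s['tool_pos'],s['wrist_torque'])
snap('side','s5',(225,135,285,195),9); m=snap('wrist','w5',(160,170,350,310),4)
print(w2px(m,[505,47,166]))
E
```

```text
time: 3.03
tool_pos: [504.7, 47.1, 152.4]
tcp_rot: [111.5, 90.0, 179.1]
ft_force: [-0.4, -0.1, -0.4]
finger_gap: 42.5
time: 3.12
tool_pos: [503.7, 47.0, 151.2]
tcp_rot: [112.1, 89.8, 179.6]
ft_force: [-0.2, -0.2, -0.3]
finger_gap: 42.6
3.1167 [503.73843445  47.04522506 151.20237073] [-0.02729852 -0.00777232  0.00485306]
[256.84420293 231.52390454]
```

View pics/s5.png

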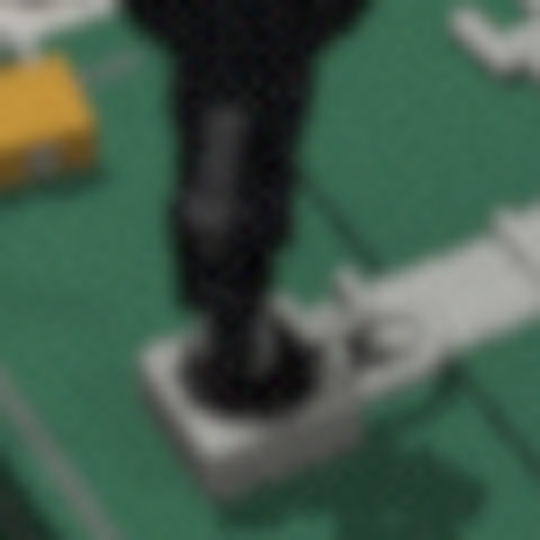

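View pics/w5.png

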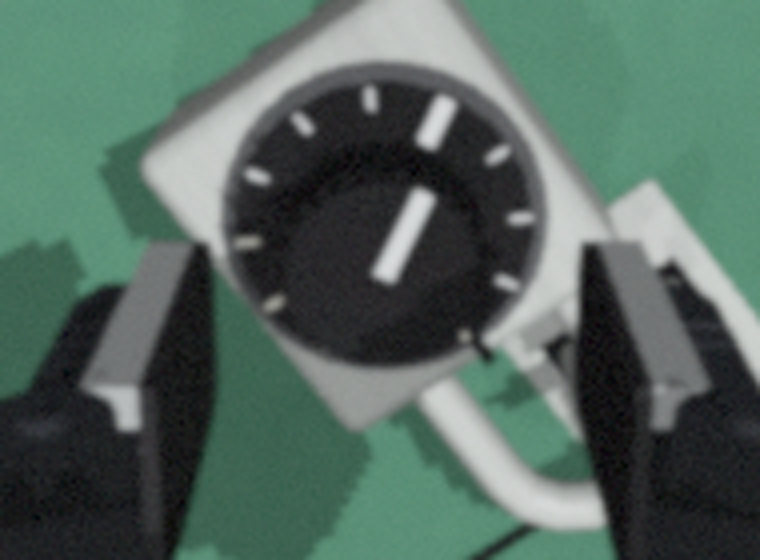

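```bash
python3 -m jog '[[[0,0,-0.006],[0,0,0],0],[[0,0,-0.012],[0,0,0],0],[[0,0,-0.017],[0,0,0],0],[[0,0,-0.02],[0,0,0],0],[[0,0,-0.02],[0,0,0],0]]' 20
python3 - <<'E'
from h import *
s=r.sense(); print(s['time'],s['tool_pos'],s['wrist_torque'])
snap('side','s6',(225,135,285,195),9); m=snap('wrist','w6',(160,170,350,310),4)
print(w2px(m,[505,47,174]),r.sense()['tool_pos'],r.sense()['ft_force'])
E
```

```text
time: 3.63
tool_pos: [504.3, 47.1, 132.4]
tcp_rot: [111.6, 89.9, 179.1]
ft_force: [-0.4, 0.7, 0.4]
finger_gap: 42.9
3.6333 [504.33249922  47.07768855 132.35439856] [-0.04609195  0.00598978  0.03268247]
[256.06456953 253.87379146] [504.95539205  47.05152365 133.41748906] [ 0.58863875  0.83682241 -0.47669328]
```

View pics/s6.png

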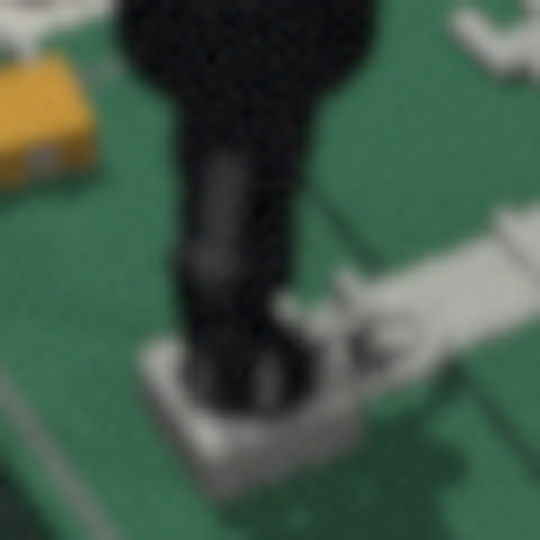

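View pics/w6.png

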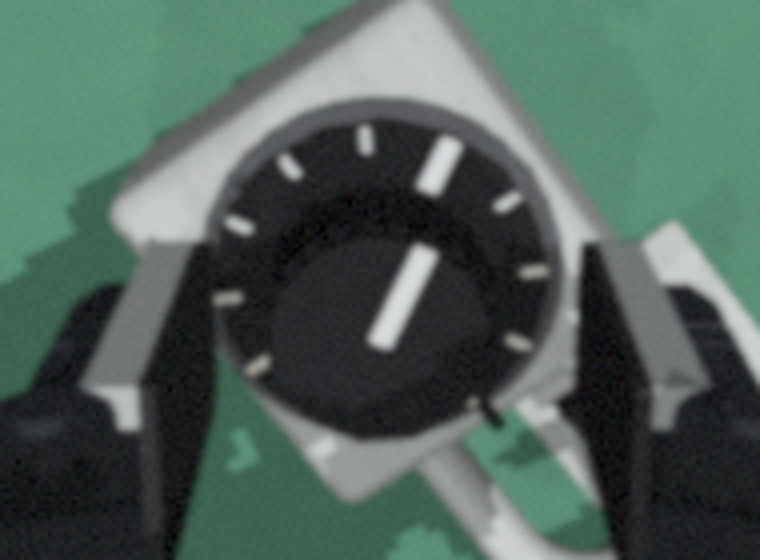

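```bash
python3 -m jog '[[[0,0,-0.004],[0,0,0],0],[[0,0,-0.007],[0,0,0],0],[[0,0,-0.009],[0,0,0],0],[[0,0,-0.009],[0,0,0],0]]' 20
python3 -m jog '[[[0,0,0],[0,0,0],-0.3],[[0,0,0],[0,0,0],-0.6],[[0,0,0],[0,0,0],-1],[[0,0,0],[0,0,0],-1]]' 30
python3 - <<'E'
from h import *
snap('side','s7',(225,135,285,195),9); m=snap('wrist','w7',(160,170,350,310),4)
s=r.sense(); print(s['time'],s['tool_pos'],s['wrist_torque'],s['ft_force'],s['finger_gap'])
E
```

```text
time: 4.07
tool_pos: [505.8, 46.9, 125.5]
tcp_rot: [-81.1, 89.9, -13.5]
ft_force: [-1.3, -0.5, 4.9]
finger_gap: 42.6
time: 4.4
tool_pos: [506.9, 45.9, 127.4]
tcp_rot: [-91.7, 89.7, -24.2]
ft_force: [-3.8, -5.2, 16.0]
finger_gap: 24.9
4.5 [506.83059497  45.92345932 127.36590689] [-0.89150047  0.65767712 -0.02170729] [-3.15416119 -5.03280449 15.31808457] 24.797812632161275
```

View pics/s7.png

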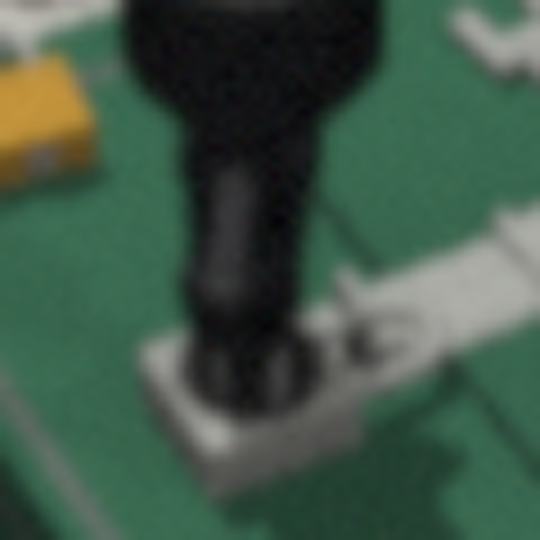

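View pics/w7.png

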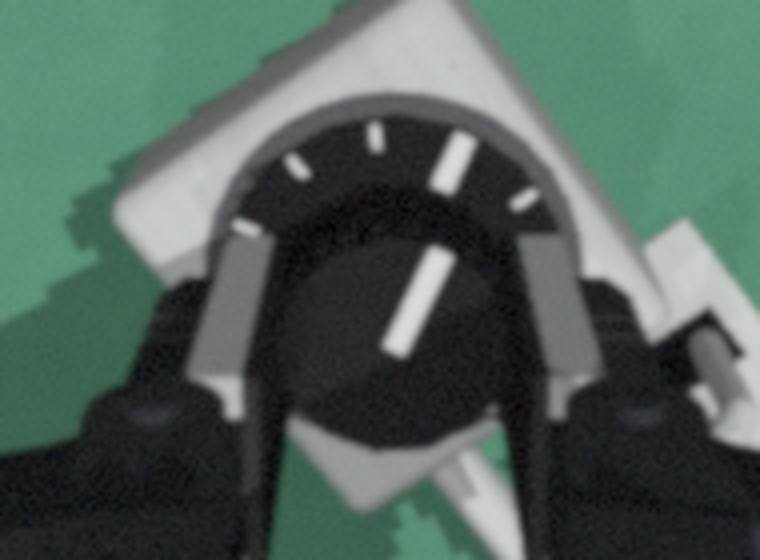

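The pads now hold the knob (gap 24.8 mm), with the tips pressing the skirt at 15 N. I relieve that pressure and then turn the first notch.

```bash
python3 -m jog '[[[0,0,0.0015],[0,0,0],-1],[[0,0,0.0035],[0,0,0],-1]]' 35
python3 -m jog '[[[0,0,0],[0,0,-0.1],-1],[[0,0,0],[0,0,-0.2],-1],[[0,0,0],[0,0,-0.3],-1],[[0,0,0],[0,0,-0.4],-1],[[0,0,0],[0,0,-0.524],-1]]' 35
python3 - <<'E'
from h import *
m=snap('wrist','w8',(130,140,380,320),3)
s=r.sense(); print(s['time'],s['tool_pos'],s['wrist_torque'],s['ft_force'],s['finger_gap'],s['joint_pos'][0]-s['joint_pos'][5])
E
```

```text
time: 4.67
tool_pos: [505.1, 46.9, 128.0]
tcp_rot: [-86.3, 90.0, -18.7]
ft_force: [-0.4, 0.0, -4.2]
finger_gap: 24.2
time: 5.08
tool_pos: [504.3, 47.1, 127.6]
tcp_rot: [145.9, 89.9, -176.8]
ft_force: [-3.0, -1.2, 2.2]
finger_gap: 24.1
5.1333 [504.38017927  47.05244168 127.60679942] [-0.29085248 -0.00655721 -0.06394182] [ 0.07610267 -0.23616142 -0.99933542] 24.663968058556218 36.64529467084558
```

View pics/w8.png

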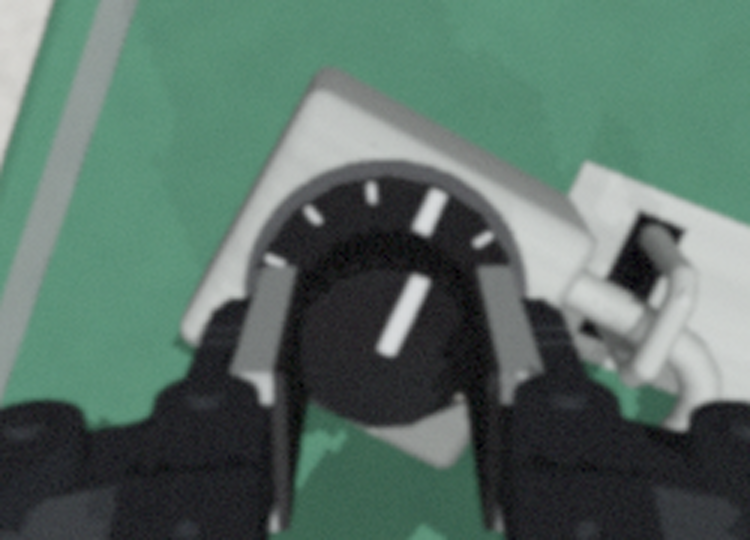

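The zero line stayed with the hand while the body turned about 26° in the picture, so one notch is done with a few degrees of lag. Two more notches.

```bash
python3 -m jog '[[[0,0,0],[0,0,-0.1],-1],[[0,0,0],[0,0,-0.2],-1],[[0,0,0],[0,0,-0.3],-1],[[0,0,0],[0,0,-0.4],-1],[[0,0,0],[0,0,-0.524],-1]]' 35
python3 -m jog '[[[0,0,0],[0,0,-0.1],-1],[[0,0,0],[0,0,-0.2],-1],[[0,0,0],[0,0,-0.3],-1],[[0,0,0],[0,0,-0.4],-1],[[0,0,0],[0,0,-0.5],-1]]' 35
python3 - <<'E'
from h import *
m=snap('wrist','w9',(130,140,380,320),3)
s=r.sense(); print(s['time'],s['tool_pos'],s['wrist_torque'],s['ft_force'],s['finger_gap'],s['joint_pos'][0]-s['joint_pos'][5])
E
```

```text
time: 5.55
tool_pos: [504.4, 47.3, 127.6]
tcp_rot: [165.3, 89.9, 172.7]
ft_force: [-3.4, 0.3, 0.6]
finger_gap: 24.6
time: 5.97
tool_pos: [504.3, 47.4, 127.6]
tcp_rot: [-173.4, 89.9, 165.4]
ft_force: [-3.4, -0.1, 2.1]
finger_gap: 24.1
6.0167 [504.4595497   47.33098433 127.61869093] [-0.12150281  0.10010936  0.03526063] [-0.19256429 -1.15406488 -0.27688197] 24.460444608048657 -21.65598711722193
```

View pics/w9.png

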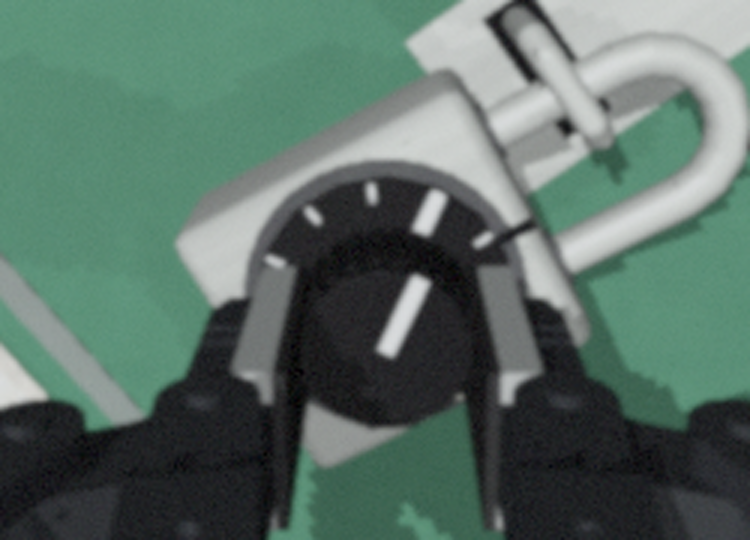

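The index line at (490,243) now meets the tick one before zero, so one notch is left. I turn 0.45 and check.

```bash
python3 -m jog '[[[0,0,0],[0,0,-0.1],-1],[[0,0,0],[0,0,-0.2],-1],[[0,0,0],[0,0,-0.3],-1],[[0,0,0],[0,0,-0.4],-1],[[0,0,0],[0,0,-0.47],-1]]' 35
python3 -m jog '[[[0,0,0],[0,0,0],-1]]' 35
python3 - <<'E'
from h import *
m=snap('wrist','w10',(130,140,380,320),3)
s=r.sense(); print(s['time'],s['tool_pos'],s['wrist_torque'],s['ft_force'],s['finger_gap'],s['joint_pos'][0]-s['joint_pos'][5])
E
```

```text
time: 6.43
tool_pos: [504.5, 47.5, 127.6]
tcp_rot: [-156.6, 89.9, 155.3]
ft_force: [-1.3, 0.9, -0.1]
finger_gap: 24.4
time: 6.52
tool_pos: [504.7, 47.2, 127.6]
tcp_rot: [-143.2, 89.9, 168.7]
ft_force: [-0.4, -1.0, -1.3]
finger_gap: 24.5
6.5667 [504.82313642  47.1401667  127.64500297] [-0.03407251  0.11831394 -0.06645138] [-0.14968222 -0.18049624 -2.03699946] 24.230007443978774 -47.786951449132445
```

View pics/w10.png

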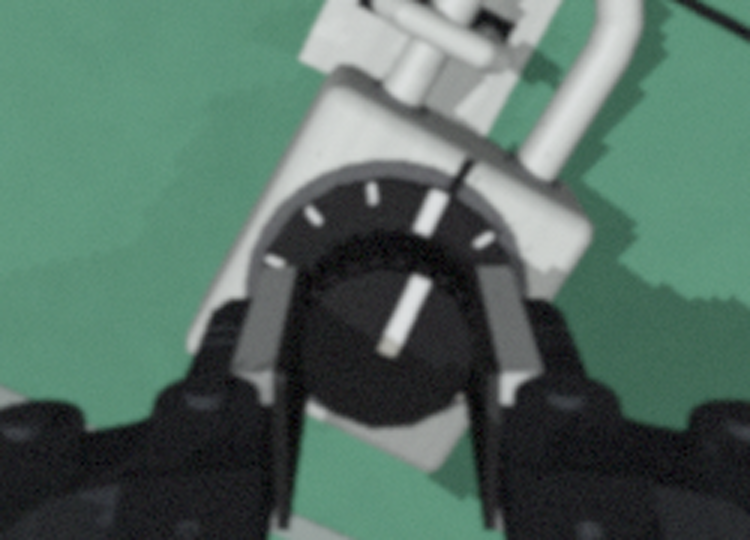

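Index tip is at (462,178) and the zero line at (432,212), so the dial is about 5° short. I nudge it 0.07 further, open, and let it settle in the notch.

```bash
python3 -m jog '[[[0,0,0],[0,0,-0.035],-1],[[0,0,0],[0,0,-0.07],-1],[[0,0,0],[0,0,-0.07],-1]]' 35
python3 - <<'E'
from h import *
m=snap('wrist','w11',(130,140,380,320),3)
E
python3 -m jog '[[[0,0,0],[0,0,0],-0.2],[[0,0,0],[0,0,0],-0.1],[[0,0,0],[0,0,0],0]]' 35
python3 - <<'E'
from h import *
m=snap('wrist','w12',(130,140,380,320),3)
s=r.sense(); print(s['time'],s['tool_pos'],s['ft_force'],s['finger_gap'],s['joint_pos'][0]-s['joint_pos'][5])
E
```

```text
time: 6.82
tool_pos: [504.9, 47.1, 127.6]
tcp_rot: [-140.4, 90.0, 167.7]
ft_force: [0.5, 1.5, -2.7]
finger_gap: 24.3
time: 7.12
tool_pos: [505.3, 47.0, 128.3]
tcp_rot: [49.4, 90.0, -2.6]
ft_force: [0.0, 0.2, -0.4]
finger_gap: 42.8
7.1667 [505.32331243  47.02600601 128.36911563] [ 0.05584423 -0.39328943 -0.63993277] 42.48697670113455 -52.00852385575512
```

View pics/w11.png

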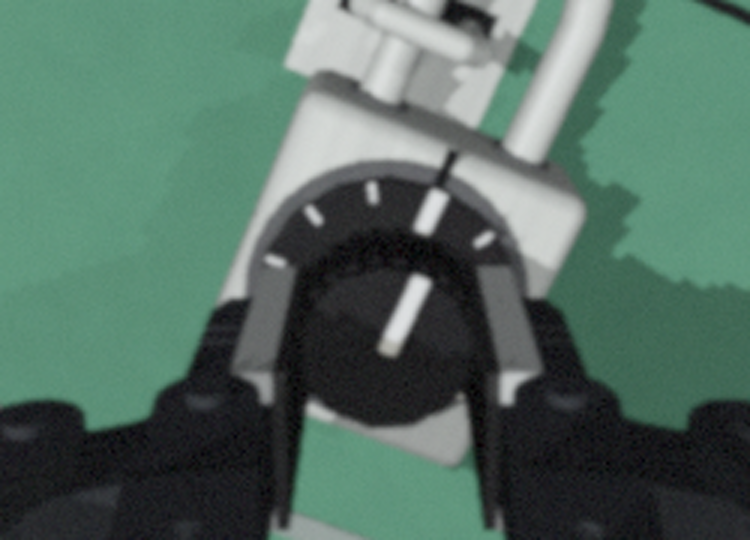

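View pics/w12.png

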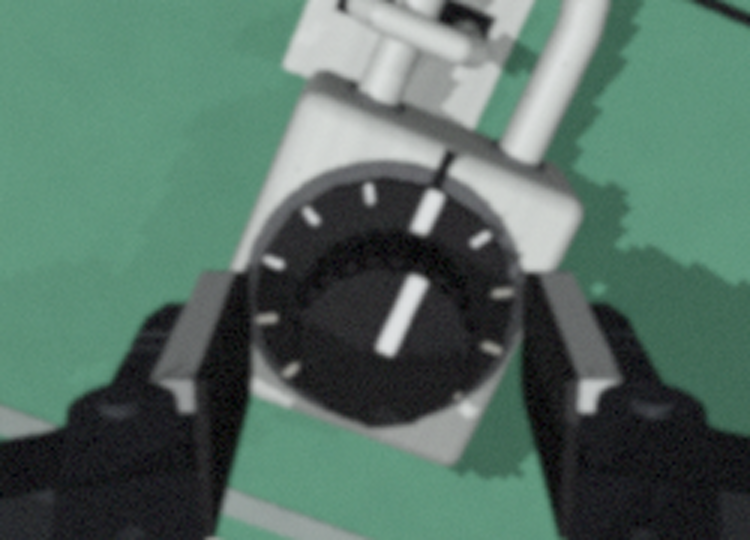

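The zero line and index are collinear at (440,180), so the dial is home. I lift clear, open wider, turn the jaws towards the lock's y axis and measure.

```bash
python3 -m jog '[[[0,0,0.015],[0,0,0],0.2],[[0,0,0.035],[0,0,-0.1],0.5],[[0,0,0.055],[0,0,-0.2],0.6],[[0,0,0.07],[0,0,-0.32],0.6],[[0,0,0.08],[0,0,-0.44],0.6]]' 35
python3 -m jog '[[[0,0,0],[0,0,0],0.6],[[0,0,0],[0,0,0],0.6]]'
python3 - <<'E'
from h import *
m=snap('wrist','w13',(160,90,360,240),4)
np.savez('pics/w13m.npz',f=m[0],cx=m[1],cy=m[2],T=m[3])
s=r.sense(); print(s['time'],s['tool_pos'],s['finger_gap'],s['joint_pos'],s['joint_pos'][0]-s['joint_pos'][5],s['qd'])
E
```

```text
time: 7.58
tool_pos: [506.0, 47.0, 210.5]
tcp_rot: [76.8, 89.8, -0.7]
ft_force: [-0.2, -0.3, 0.2]
finger_gap: 68.4
time: 7.75
tool_pos: [505.6, 47.0, 208.6]
tcp_rot: [76.7, 89.9, -0.4]
ft_force: [-0.1, 0.1, -0.3]
finger_gap: 68.1
7.8 [504.97189728  47.05268968 207.59553043] 68.06526965577017 [-4.71327424e-01 -7.19326893e+00  9.92269242e+01  7.33262218e-04
  8.79779700e+01  7.65462047e+01] -77.01753212412989 [-0.07190083  0.64617596  1.03146759 -0.0322147   0.10468617  0.37431767]
```

View pics/w13.png

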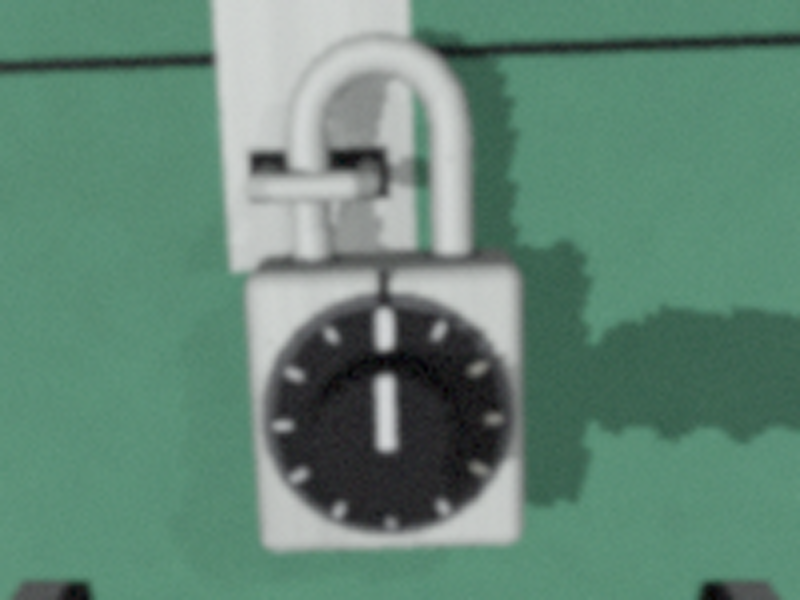

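```bash
python3 - <<'E'
from h import *
d=np.load('pics/w13m.npz'); m=(d['f'],d['cx'],d['cy'],d['T'])
c=crop2w(m,[(248,282),(520,268),(522,542),(263,549)],160,90,4,154); print(c.round(1), c.mean(0),[np.linalg.norm(c[i]-c[i-1]) for i in range(4)])
for a,b in [(3,0),(2,1)]: v=c[b]-c[a]; print(np.degrees(np.arctan2(v[1],v[0])))
for a,b in [(0,1),(3,2)]: v=c[a]-c[b]; print(np.degrees(np.arctan2(v[1],v[0]))-90)
k=crop2w(m,[(388,420)],160,90,4,157)[0]; kt=crop2w(m,[(386,450)],160,90,4,174)[0]; print(k,kt)
L=crop2w(m,[(312,250),(303,110),(455,250),(455,110)],160,90,4,146)
for a,b in [(0,1),(2,3)]: v=L[b]-L[a]; print('leg',np.degrees(np.arctan2(v[1],v[0])))
z=crop2w(m,[(386,450),(386,380)],160,90,4,174); v=z[1]-z[0]; print('zeroline',np.degrees(np.arctan2(v[1],v[0])))
print('staple',crop2w(m,[(250,187),(372,182)],160,90,4,153),'bow',crop2w(m,[(380,50)],160,90,4,143))
E
```

```text
[[525.7  79.  154. ]
 [539.1  32.1 154. ]
 [488.3  18.6 154. ]
 [475.9  66.2 154. ]] [507.27669083  48.97529077 154.        ] [np.float64(51.43688486260411), np.float64(48.82697762701172), np.float64(52.56497850321291), np.float64(49.23151605825866)]
14.411818860577979
14.871271943353804
15.936003355601244
14.612389440354775
[507.04827633  48.95458338 157.        ] [506.72549698  49.16202668 174.        ]
leg 15.651588454364841
leg 13.687406166427582
zeroline 12.869661017457073
staple [[542.29370949  82.06364167 153.        ]
 [547.98481208  61.23970335 153.        ]] bow [[570.14311591  64.92507563 143.        ]]
```

The lock's yaw is about 14.5° with its centre near (506,48), and the zero line meets the index cleanly. I turn the jaws by +1.5° and descend around the body.

```bash
python3 -m jog '[[[0.0005,0.001,-0.02],[0,0,0.026],0.6],[[0.0005,0.001,-0.04],[0,0,0.026],0.6],[[0.0005,0.001,-0.06],[0,0,0.026],0.6],[[0.0005,0.001,-0.075],[0,0,0.026],0.6],[[0.0005,0.001,-0.08],[0,0,0.026],0.6]]' 35
python3 - <<'E'
from h import *
m=snap('wrist','w14')
snap('side','s14',(225,135,285,195),9); 
E
```

```text
time: 8.22
tool_pos: [502.7, 48.1, 123.6]
tcp_rot: [-104.6, 89.6, 179.8]
ft_force: [-1.2, 0.7, 0.1]
finger_gap: 68.5
```

View pics/w14.png

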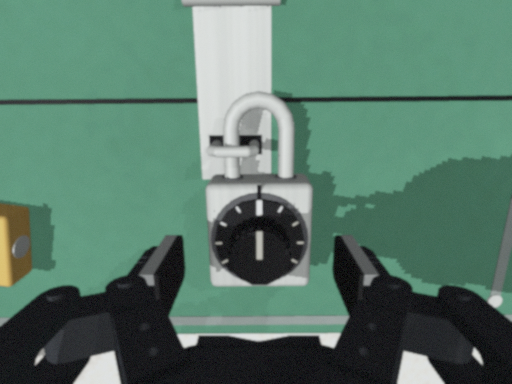

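View pics/s14.png

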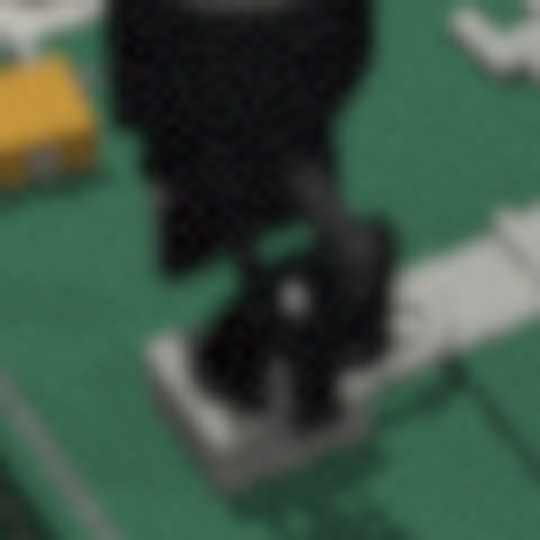

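The fingers straddle the body evenly, with tips at u=184 and 335 and the body at 208 to 310. I go down to the sides and close.

```bash
python3 -m jog '[[[0,0,-0.008],[0,0,0],0.6],[[0,0,-0.015],[0,0,0],0.6],[[0,0,-0.021],[0,0,0],0.6],[[0,0,-0.024],[0,0,0],0.6],[[0,0,-0.024],[0,0,0],0.6]]' 35
python3 -m jog '[[[0,0,0],[0,0,0],0.4],[[0,0,0],[0,0,0],0.2],[[0,0,0],[0,0,0],0],[[0,0,0],[0,0,0],-0.3],[[0,0,0],[0,0,0],-0.3]]' 40
python3 - <<'E'
from h import *
m=snap('wrist','w15');snap('side','s15',(225,135,285,195),9)
s=r.sense(); print(s['time'],s['tool_pos'],s['ft_force'],s['finger_gap'])
E
```

```text
time: 8.73
tool_pos: [505.0, 48.0, 103.2]
tcp_rot: [-104.8, 89.9, 179.4]
ft_force: [-0.1, 0.7, -0.5]
finger_gap: 68.2
time: 9.15
tool_pos: [506.1, 48.1, 104.8]
tcp_rot: [81.1, 89.9, 5.3]
ft_force: [-0.7, -0.3, 3.1]
finger_gap: 49.1
9.25 [506.07123538  48.09301481 104.79829218] [-0.96926265  1.2820097   5.51833189] 48.93380826200922
```

View pics/w15.png

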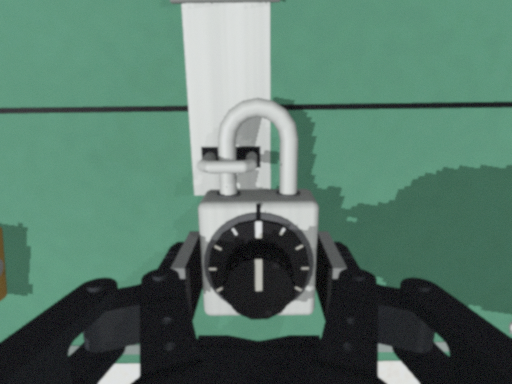

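View pics/s15.png

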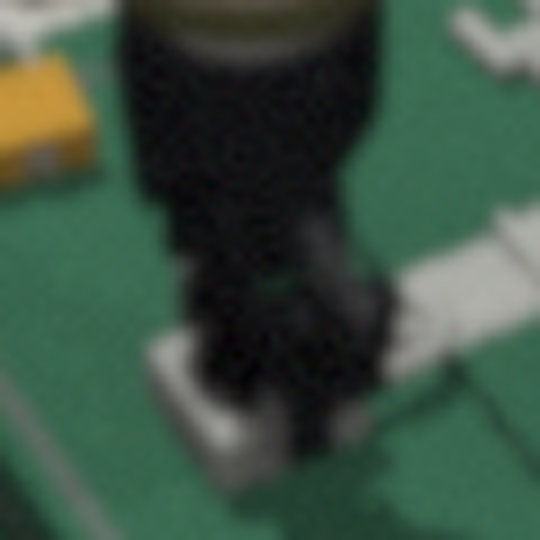

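The body is held at a gap of 48.9 mm. I relieve 1 mm and draw along lock -x, direction (-0.968,-0.25).

```bash
python3 -m jog '[[[0,0,0.001],[0,0,0],-0.3],[[-0.0039,-0.001,0.001],[0,0,0],-0.3],[[-0.0077,-0.002,0.001],[0,0,0],-0.3],[[-0.0116,-0.003,0.001],[0,0,0],-0.3],[[-0.0116,-0.003,0.001],[0,0,0],-0.3]]' 60
python3 -m jog '[[[-0.0039,-0.001,0],[0,0,0],-0.3],[[-0.0077,-0.002,0],[0,0,0],-0.3],[[-0.0097,-0.0025,0],[0,0,0],-0.3]]' 60
python3 -m jog '[[[-0.0029,-0.00075,0],[0,0,0],-0.3],[[-0.0058,-0.0015,0],[0,0,0],-0.3],[[-0.0077,-0.002,0],[0,0,0],-0.3],[[-0.0077,-0.002,0],[0,0,0],-0.3]]' 60
python3 - <<'E'
from h import *
m=snap('wrist','w16')
s=r.sense(); print(s['time'],s['tool_pos'],s['ft_force'],s['finger_gap'])
E
```

```text
time: 9.67
tool_pos: [493.0, 44.8, 104.9]
tcp_rot: [-93.2, 89.9, -169.0]
ft_force: [-2.2, -0.8, 1.2]
finger_gap: 48.8
time: 9.92
tool_pos: [484.0, 42.5, 104.9]
tcp_rot: [102.6, 90.0, 26.8]
ft_force: [2.5, 1.4, -3.2]
finger_gap: 48.4
time: 10.25
tool_pos: [476.0, 40.5, 105.0]
tcp_rot: [-98.0, 90.0, -173.8]
ft_force: [0.7, 1.0, -2.3]
finger_gap: 49.1
10.3 [476.05880433  40.4438713  104.95315416] [ 0.59638823 -0.34592636 -1.52395549] 48.317599448170085
```

View pics/w16.png

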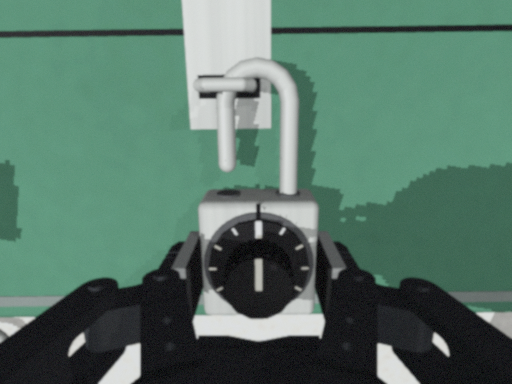

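The shackle is coming out: the short leg's end is at (227,168), with roughly 9 mm of gap to the body. I pull on to the stop while watching force.

```bash
python3 -m jog '[[[-0.0015,-0.0004,0],[0,0,0],-0.3],[[-0.0029,-0.00075,0],[0,0,0],-0.3],[[-0.0029,-0.00075,0],[0,0,0],-0.3]]' 60
python3 -m jog '[[[-0.0015,-0.0004,0],[0,0,0],-0.3],[[-0.0024,-0.0006,0],[0,0,0],-0.3],[[-0.0024,-0.0006,0],[0,0,0],-0.3]]' 60
python3 - <<'E'
from h import *
m=snap('wrist','w17',(180,40,340,220),3.3)
s=r.sense(); print(s['time'],s['tool_pos'],s['ft_force'],s['finger_gap'])
E
```

```text
time: 10.55
tool_pos: [473.5, 39.8, 105.0]
tcp_rot: [-99.4, 90.0, -175.2]
ft_force: [2.0, 1.2, -3.2]
finger_gap: 48.4
time: 10.8
tool_pos: [473.0, 39.6, 105.7]
tcp_rot: [86.5, 89.8, 10.7]
ft_force: [11.3, 3.0, -7.5]
finger_gap: 48.4
10.85 [473.05578212  39.58967058 105.68512718] [10.5831864   3.1455812  -6.64394979] 48.839516323912484
```

View pics/w17.png

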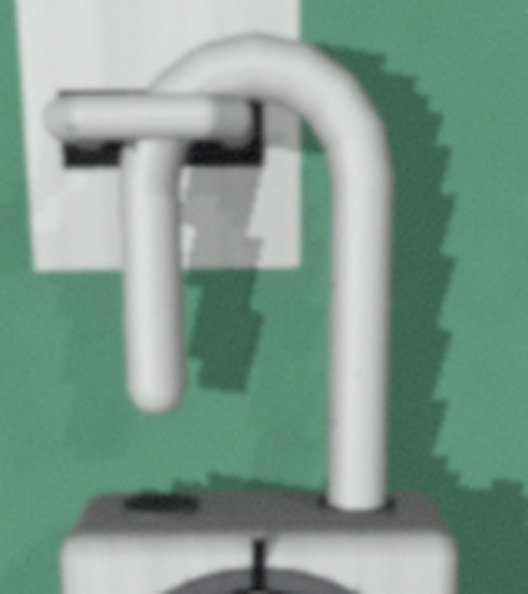

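The stop is felt at 11 N and the gap is about 12 mm (leg end at v=410, end face at v=500, 7.9 px/mm). I move +42.5 mm along lock x so that the staple stands in the gap.

```bash
python3 -m jog '[[[0.0068,0.00175,0],[0,0,0],-0.3],[[0.0145,0.0037,0],[0,0,0],-0.3],[[0.0222,0.0057,0],[0,0,0],-0.3],[[0.029,0.0075,0],[0,0,0],-0.3],[[0.034,0.0088,0],[0,0,0],-0.3]]' 60
python3 -m jog '[[[0.003,0.0008,0],[0,0,0],-0.3],[[0.006,0.0015,0],[0,0,0],-0.3],[[0.0088,0.0022,0],[0,0,0],-0.3],[[0.0088,0.0022,0],[0,0,0],-0.3],[[0.0088,0.0022,0],[0,0,0],-0.3]]' 60
python3 - <<'E'
from h import *
m=snap('wrist','w18',(180,40,340,220),3.3)
s=r.sense(); print(s['time'],s['tool_pos'],s['ft_force'],s['finger_gap'])
E
```

```text
time: 11.27
tool_pos: [506.0, 48.2, 104.9]
tcp_rot: [-100.1, 90.0, -175.9]
ft_force: [-2.5, 0.0, 1.2]
finger_gap: 48.5
time: 11.68
tool_pos: [514.3, 50.3, 105.0]
tcp_rot: [100.6, 90.0, 24.8]
ft_force: [0.5, 0.4, -3.3]
finger_gap: 48.7
11.7333 [514.09759958  50.23045971 104.96356512] [ 0.50215941  0.1821293  -3.42349191] 48.57571076152936
```

View pics/w18.png

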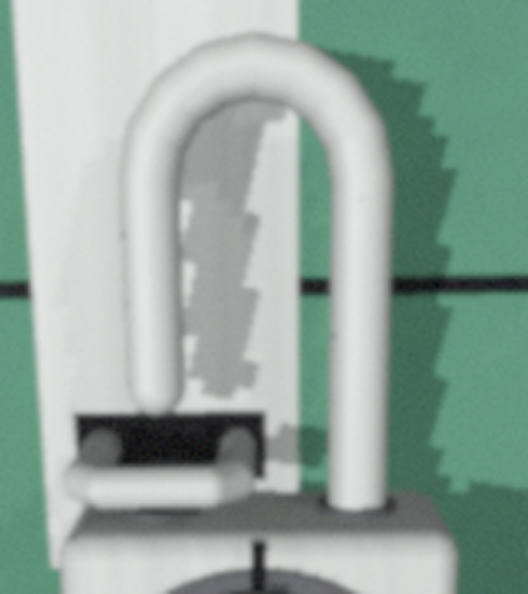

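The staple bar, at v≈447 to 505, stands between the leg end (410) and the body. I lift straight up, slowly at first.

```bash
python3 -m jog '[[[0,0,0.005],[0,0,0],-0.3],[[0,0,0.011],[0,0,0],-0.3],[[0,0,0.018],[0,0,0],-0.3],[[0,0,0.025],[0,0,0],-0.3],[[0,0,0.032],[0,0,0],-0.3]]' 60
python3 -m jog '[[[0,0,0.012],[0,0,0],-0.3],[[0,0,0.027],[0,0,0],-0.3],[[0,0,0.045],[0,0,0],-0.3],[[0,0,0.058],[0,0,0],-0.3],[[0,0,0.065],[0,0,0],-0.3]]' 60
python3 -m jog '[[[0,0,0],[0,0,0],-0.3],[[0,0,0],[0,0,0],-0.3],[[0,0,0],[0,0,0],-0.3],[[0,0,0],[0,0,0],-0.3]]' 60
python3 - <<'E'
from h import *
m=snap('wrist','w19');snap('side','s19',(180,90,340,210),5);snap('top','t19')
s=r.sense(); print(s['time'],s['tool_pos'],s['tcp_rot'],s['ft_force'],s['finger_gap'],s['qd'].round(2))
E
```

```text
time: 12.15
tool_pos: [514.4, 50.2, 138.3]
tcp_rot: [75.8, 90.0, -0.0]
ft_force: [0.5, 0.1, -2.6]
finger_gap: 48.6
time: 12.57
tool_pos: [515.3, 50.2, 205.3]
tcp_rot: [75.7, 89.8, -0.1]
ft_force: [-0.0, -0.0, -3.0]
finger_gap: 48.7
time: 12.9
tool_pos: [513.3, 50.2, 200.7]
tcp_rot: [-104.9, 89.9, 179.3]
ft_force: [-0.2, 0.0, -2.7]
finger_gap: 48.7
13.05 [513.56050611  50.19801448 201.15628045] [-104.24629192   89.90681094  179.95333176] [ 0.55033872 -0.59814202 -3.75619737] 48.67512412192417 [ 0.03 -0.19 -0.31 -0.04 -0.05 -0.03]
```

View pics/w19.png

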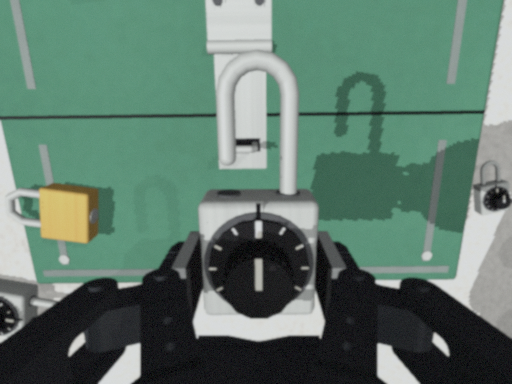

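View pics/s19.png

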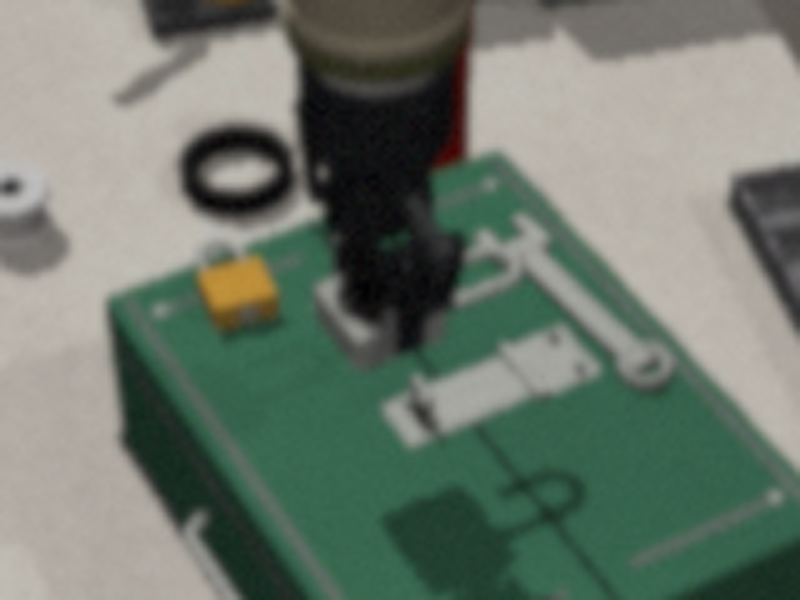

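View pics/t19.png

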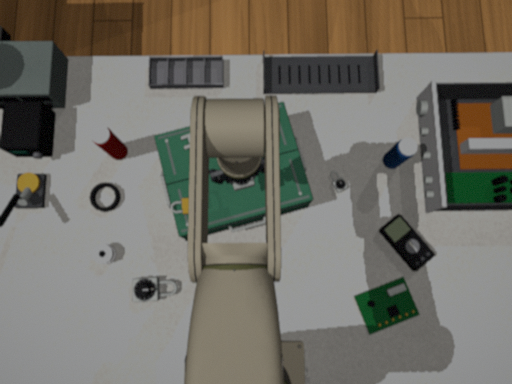

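The lock is clear of the staple with its shackle fully out, dial up and zero at the index, about 97 mm up, and nothing else has moved. I let it settle once more and hand in.

```bash
python3 -m jog '[[[0,0,0],[0,0,0],-0.3],[[0,0,0],[0,0,0],-0.3],[[0,0,0],[0,0,0],-0.3],[[0,0,0],[0,0,0],-0.3],[[0,0,0],[0,0,0],-0.3]]' 60
python3 -c "
from bench import r,order
s=r.sense();print(s['time'],s['tool_pos'],s['finger_gap'],s['qd'].round(2))
print(order.hand_in())"
```

```text
time: 13.47
tool_pos: [514.1, 50.2, 202.1]
tcp_rot: [121.3, 90.0, 45.5]
ft_force: [-1.1, 0.3, -2.8]
finger_gap: 48.2
13.4667 [514.10726476  50.19820453 202.09606311] 48.15773791139585 [ 0.16 -0.08 -0.04 -0.06 -0.02  0.01]
the job is handed in; nothing more can be done
None
```

The lock is open, off the staple, and was handed in at 13.5 s, held dial up about 97 mm above the lid. I turned the dial four notches clockwise to zero. Then I gripped the body, pulled the shackle out to its stop (about 11 N), moved the body up to the staple and lifted it straight off.

**Last checks:**
- **Dial and shackle:** after the lift the picture showed the zero line at the index and the shackle still fully out.
- **Hold:** the gripper still held the lock (gap about 48 mm) with the arm nearly still. The wrist carried about 3 N, which fits a 0.3 kg lock.
- **Surroundings:** the spanner, key padlock and bench items looked unmoved in the pictures, though the arm hid part of the chest in the top view.

**What disagreed:**
- **Fingertip position:** the fingertips stood about 30 mm behind the TCP, not 8 mm ahead as stated. The first close missed the knob for that reason, so I set heights by picture and contact.
- **Skirt contact:** while I gripped the knob, the tips pressed on the dial's skirt with about 15 N. I backed off before turning the dial.

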